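# Feed the tube rack into the analyser's loading lane

## Robot

A 6-joint arm with a two-finger parallel gripper is mounted at the origin on the work surface. World frame = base frame: x ahead of the robot, y to its left, z up, the work surface at z = 0. Lengths are in mm, angles in rad, forces in N, time in s.
With the tool pointing down it reaches from about 325 to 875 mm from the base axis. Payload 4.4 kg.
Tool frame: the origin (TCP) lies on the centre line of the jaws, within the pads' length; the fingertips stand ahead of it and the grasp point (between the pads) lies 6 mm ahead of it (ctrl.tcp_to_tips is the z of the fingertips in the tool frame, in mm); z points along the fingers, y is the direction in which the jaws open and shut (so a half turn about z gives the same grasp; the last joint's range is limited). The gripper opens to 85 mm and grips with 20 to 120 N. Pads are 22 mm wide; open, the fingers measure 114 mm over their backs; the gripper's body (76 mm by 85 mm) begins 54 mm behind the grasp point. The pads swing forward as they close: fully open they stand 13 mm farther back than shut.
Start: joints at [1.188, 0.207, 1.542, -0, 1.393, -0.15], TCP at [132.104, 559.621, 232.882] pointing down, gripper open.
Joint ranges: [-2.73, 2.73], [-0.86, 2.22], [0.23, 2.46], [-1.11, 4.25], [0.08, 2.63], [-2.82, 2.82]. Speed limits (rad/s): [2.79, 2.79, 3.14, 3.14, 3.14, 3.14].

## Interface

Orientations are given as a 3x3 rotation matrix whose columns are the frame's x, y, z axes.
In Python, from plant import ctrl, sensors, optics gives the robot as it stands. Calls block until the motion is done:
- ctrl.move_ptp(position, orientation): joint-space move of the TCP to a pose.
- ctrl.move_l(position, rot=None, vel=150, threshold=None): straight line of the TCP; rot=None keeps the orientation; vel is the mean speed in mm/s. With threshold (N) it stops when the force on the tool has changed by that much, and returns True; else False.
- ctrl.set_joints(angles): joint-space move.
- ctrl.gripper_to(opening, force=None): finger opening in mm; force is the grip in N (None keeps the last); returns when the fingers have stopped.
- ctrl.hold(seconds).
- ctrl.solve_ik(position, orientation): joint angles nearest the present ones, or None.
- sensors.read_state(): the state.
- optics.grab_frame(name): name is "scene" or "top"; returns (picture, depth): 384x512x3 uint8, red, green, blue; 384x512 float32, mm along the optical axis (not along the pixel's ray), 0 where there is no reading.
- optics.camera_params(name): a dict with "mtx" (3x3 intrinsics, pixels), "R" (3x3) and "t" (3): a world point X has camera coordinates R X + t. Camera axes: x right, y down, z forward; pixel columns grow to the right and rows downward; lengths in mm; the calibration is good to about 2 mm. A picture is of the moment at which its call begins. camera_params takes no time and is no camera call.
A pose or a line that the arm cannot do raises ctrl.MotionError and nothing moves.
- ctrl.finish_job(): hands the job in, once; it reports no verdict.
The state is a dict: "t": time; "q": joint angles; "qvel": joint speeds; "tau": joint torques, N m; "eef_pos": TCP position; "eef_rot": TCP orientation; "force": force on the tool from outside, world axes, zero at the start; "wrist_torque": the same for the moment, N m; "grip_width": finger opening in mm.
Only numpy, scipy, OpenCV 4.12 (cv2) and the standard library are available. Lean on these libraries where they do the work, as an engineer would, in place of code of your own. Each camera call takes 0.05 s, during which the arm holds its last target. There are 200 camera calls.

## Task

Push the wide tube rack from the tray down the lane between the two guide rails until it sits fully home against the stop at the lane's end. Neither the rack nor the robot may touch a rail; push only against the rack's outer faces and keep it flat on the tray - no lifting, and no taking hold of its tubes. Leave everything else standing where it is, and finish clear of the rack.

Things in the scene. Friction and masses are not known exactly. Their poses are not given: they have to be found in the camera images.
- loader: fixed loader of an analyser. Origin: middle of the lane's mouth, at table height; x runs down the lane away from the robot, y left, z up. Dark steel tray 200 mm wide, top at z = 8 mm, open end at x = -195 mm. Lane from x = 0 to 133 mm, 136 mm wide between rails (inner faces y = +-68 mm); the rack is home with its centre at x = 85 mm. Beyond: white reader housing 50 mm high, x = 150 to 260 mm
- stop (a point): middle of the face of the grey stop bar that closes the lane's far end, 133 mm from the mouth, here at the tray's top; the bar spans the lane and rises 35 mm above the tray
- rail_left: left guide rail, aluminium bar 133 mm long, 12 mm thick, rising 18 mm above the tray (top 26 mm above the table), inner face at y = +68 mm of the loader; this entry's origin coincides with the loader's
- rail_right: right guide rail, the same, inner face at y = -68 mm of the loader; this entry's origin coincides with the loader's
- rack: the wide rack: white block 96 mm long (its x, roughly down the lane), 110 wide (y), 46 high, 0.35 to 0.7 kg, 4 x 5 short tubes fixed in its top, caps reaching 76 mm above its underside, 10 mm or more in from the edges. Origin at centre of underside. Starts on the tray, front face about 50 to 65 mm short of the mouth, up to 14 mm off the lane's centre line and 0.15 rad askew
- rack_mid (a point): centre of the rack's white block, 23 mm above its underside; axes as the rack's
- small_rack: bystander: narrow white block 100 x 30 x 40 mm with one row of 4 short tubes (70 mm high in all), standing to the left of the loader's tray; origin at the centre of its underside
- tape_roll: bystander: paper tape roll, 64 mm across, 25 mm high, lying flat to the right of the tray; origin at the centre of its underside
- beaker: bystander: white open cup 60 mm across, 70 mm high, to the right of the lane; origin at the centre of its underside
- cap_bin: bystander: clear open bin 120 x 90 x 50 mm on the left of the table; origin at the centre of its underside
- spray: bystander: white bottle 52 mm across, 150 mm high, on the left; origin at the centre of its underside
- dish: bystander: white bowl 170 mm across, 60 mm high, on the right; origin at the centre of its underside
Things that resemble listed ones, but are neither listed nor needed, are in the scene too. What is shaped like the rack but red is not meant.

How it is judged (in metres and radians):
On the way:
1. the rack is half into the lane, between the rails, flat on the tray (x of rack_mid in the frame of loader above 0 m and y of rack_mid in the frame of loader between -0.013 and 0.013 m and z of rack_mid in the frame of loader below 0.036 m).
At the end, for the whole second after the job is handed in: the rack stands still and flat on the tray between the rails, its front face within 5 mm of the stop, square to the lane within 0.1 rad (x of rack_mid in the frame of loader between 0.08 and 0.089 m and y of rack_mid in the frame of loader between -0.013 and 0.013 m and angle between the x axis of rack and the x axis of loader, either way round below 0.1 rad and z of rack_mid in the frame of loader between 0.026 and 0.036 m and angle between rack's own z axis and vertical below 0.05 rad and linear speed of rack below 0.01 m/s); the robot touches nothing.
It fails at once if the rack touches a guide rail (contact force between rack and rail_left above 0.1 N or contact force between rack and rail_right above 0.1 N).
It fails at once if the robot touches a guide rail (contact force between any of the fingers, the arm and rail_left above 0.1 N or contact force between any of the fingers, the arm and rail_right above 0.1 N).
It fails at once if the rack is lifted off the tray or tipped (z of rack_mid in the frame of loader above 0.038 m or angle between rack's own z axis and vertical above 0.15 rad).
It fails at once if the rack is taken by its tubes: touched with the gripper over the rack's middle (contact force between the fingers and rack above 0.3 N and x of the grasp point in the frame of rack between -0.03 and 0.03 m and y of the grasp point in the frame of rack between -0.037 and 0.037 m).
It fails at once if a bystander is moved by more than 15 mm or tipped (distance of any of small_rack, tape_roll, beaker, cap_bin, spray, dish from where it was at the start of the episode above 0.015 m or angle between any of small_rack, tape_roll, beaker, cap_bin, spray, dish's own z axis and vertical above 0.3 rad).
It also fails if it takes over 54 s, if anything falls off the work surface, if the arm or the gripper's body presses on something with over 40 N, if the wrist force passes 120 N, or if a joint passes its speed limit or range.

## Working session

There is one attempt and no reset: what is moved stays moved. The work goes in short steps, each a Python script; the robot and the scene stay as the last script left them, time stands still between calls to the robot, and variables do not carry over. Pictures are saved under pics/ and viewed, about 8 in all and at most 12, crops included, and the job is handed in when it is done.

```bash
ls; mkdir -p pics
python3 - <<'E'
from plant import ctrl,sensors,optics
import cv2,numpy as np
for n in("scene","top"):
    p,d=optics.grab_frame(n); cv2.imwrite(f"pics/{n}0.png",p[:,:,::-1]); np.save(f"pics/{n}0.npy",d)
    c=optics.camera_params(n); print(n,c["mtx"].round(1).tolist(),c["R"].round(3).tolist(),c["t"].round(1))
print(ctrl.tcp_to_tips,sensors.read_state()["t"])
E
```

```text
pics
scene [[351.4, 0.0, 254.0], [0.0, 351.4, 190.2], [0.0, 0.0, 1.0]] [[0.577, 0.817, 0.006], [0.703, -0.493, -0.512], [-0.415, 0.299, -0.859]] [-300.4 -363.6 1372.6]
top [[406.8, 0.0, 251.1], [0.0, 406.8, 186.2], [0.0, 0.0, 1.0]] [[-0.011, -1.0, 0.001], [-0.977, 0.011, -0.215], [0.215, -0.004, -0.977]] [ -19.4  514.1 1126. ]
25.0 0.1
```

View pics/top0.png

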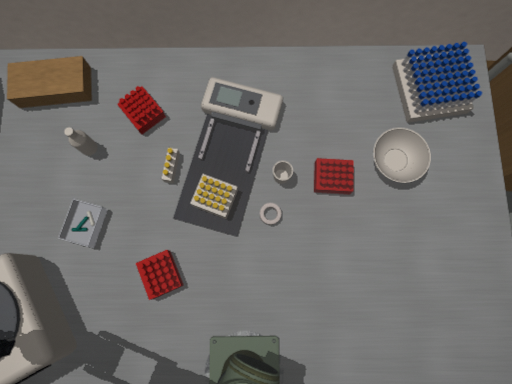

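View pics/scene0.png

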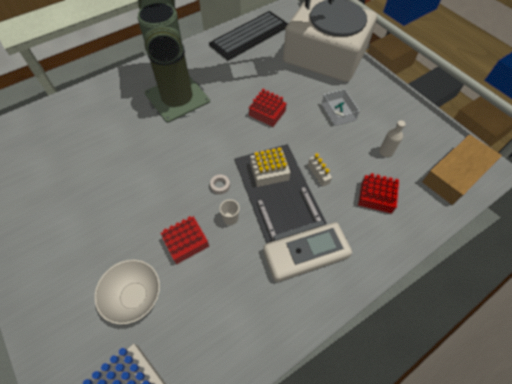

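Top view: a white rack with yellow caps at about (214,195) on the dark tray. The rails run at (206,139) and (253,150), with the reader at (242,103). The red racks (142,110), (334,176) and (160,274), and the blue-capped one (440,80), are decoys. The rack on the tray fits the description. I'll confirm it in an enlarged crop.

```bash
cat > h.py <<'E'
import numpy as np,cv2
from plant import ctrl,sensors,optics
def ray(n,uv,z):
    """pixels -> world points on plane z"""
    c=optics.camera_params(n); uv=np.atleast_2d(uv).astype(float)
    d=np.c_[uv,np.ones(len(uv))]@np.linalg.inv(c["mtx"]).T@c["R"]; o=-c["R"].T@c["t"]
    return o+d*((z-o[2])/d[:,2])[:,None]
def cloud(n,d):
    c=optics.camera_params(n); v,u=np.mgrid[:d.shape[0],:d.shape[1]]
    P=np.stack([u,v,np.ones_like(u)],-1)@np.linalg.inv(c["mtx"]).T*d[...,None]
    return (P-c["t"])@c["R"]
E
python3 - <<'E'
from h import *
p=cv2.imread("pics/top0.png");d=np.load("pics/top0.npy")
cv2.imwrite("pics/crop0.png",cv2.resize(p[70:240,150:300],None,fx=3.5*1,fy=3.5,interpolation=cv2.INTER_CUBIC))
P=cloud("top",d)
for u,v in[(242,103),(214,195),(200,210),(206,139),(253,150),(230,160),(250,215),(300,220),(235,118),(170,164),(283,171)]: print(u,v,P[v,u].round(1),p[v,u])
E
```

```text
242 103 [ 7.753e+02 -1.000e-01  5.160e+01] [90 88 88]
214 195 [489.7  82.9  52.3] [128 162 177]
200 210 [453.3 128.3   7.6] [61 60 61]
206 139 [669.7 111.2  26.3] [145 144 150]
253 150 [632.9 -32.1  26.7] [144 143 149]
230 160 [606.2  38.5  12.2] [63 61 60]
250 215 [437.9 -20.9  -0.8] [121 122 122]
300 220 [ 421.3 -170.6   -2.1] [126 126 125]
235 118 [730.5  21.7  42.3] [90 88 87]
170 164 [588.4 216.4  37.7] [162 174 182]
283 171 [ 571.8 -123.4    4.1] [110 116 121]
```

View pics/crop0.png

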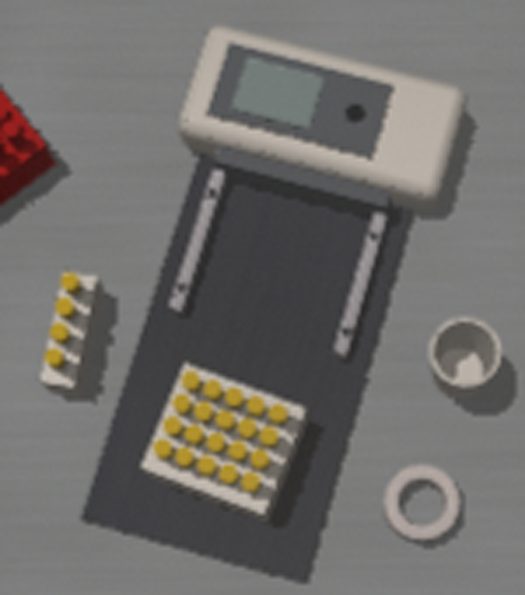

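The crop confirms it: a white block with 4x5 yellow caps on the dark tray, its block corners at full-frame pixels of about (203,174), (237,186), (227,217) and (190,203). The near ends of the rails are at about (201,158) and (248,171). Next I measure both.

```bash
cat >> h.py <<'E'
def uv_of(n,P):
    c=optics.camera_params(n); q=(np.atleast_2d(P)@c["R"].T+c["t"])@c["mtx"].T
    return q[:,:2]/q[:,2:]
def wrap(a): return (a+np.pi/4)%(np.pi/2)-np.pi/4
def rails(n,p,d,c0=np.array([640,40])):
    """loader origin and heading from the two rail tops"""
    Z=cloud(n,d); g=p.min(2).astype(int); sat=p.max(2).astype(int)-g
    m=((g>105)&(sat<22)&(Z[...,2]>17)&(Z[...,2]<33)&(np.hypot(*(Z[...,:2]-c0).transpose(2,0,1))<150)).astype(np.uint8)
    k,l,s,_=cv2.connectedComponentsWithStats(m); r=[]
    for i in sorted(range(1,k),key=lambda i:-s[i,4])[:2]:
        c,_=cv2.findContours((l==i).astype(np.uint8),0,2)
        w=ray(n,c[0][:,0],26)[:,:2].astype(np.float32)
        (x,y),sz,_=b=cv2.minAreaRect(w); q=cv2.boxPoints(b)
        e=max((q[1]-q[0],q[2]-q[1]),key=np.linalg.norm); e=e*np.sign(e[0]); r.append((x,y,np.arctan2(e[1],e[0]),max(sz),min(sz)))
    r=np.array(r); a=r[:,2].mean(); mid=r[:,:2].mean(0); u=np.array([np.cos(a),np.sin(a)])
    return mid-66.5*u,a,r
def rack(n,p,z=82):
    """rack centre and heading from yellow caps"""
    b=p[...,2-2].astype(int) if False else p.astype(int)
    m=((b[...,0]-b[...,2]>60)&(b[...,1]-b[...,2]>35)).astype(np.uint8)
    m[:, :]=cv2.morphologyEx(m,cv2.MORPH_CLOSE,np.ones((7,7),np.uint8))
    k,l,s,_=cv2.connectedComponentsWithStats(m); i=1+np.argmax(s[1:,4])
    c,_=cv2.findContours((l==i).astype(np.uint8),0,2)
    w=ray(n,c[0][:,0],z)[:,:2].astype(np.float32)
    (x,y),sz,_=bx=cv2.minAreaRect(w); q=cv2.boxPoints(bx); e=q[1]-q[0]
    return np.array([x,y]),wrap(np.arctan2(e[1],e[0])),sz
def rot(a,v): c,s=np.cos(a),np.sin(a); return np.array([[c,-s],[s,c]])@v
def block(n,p,d,c0,R=85):
    """rack centre and heading from the white block's top edge (z=54), depth 45..90"""
    Z=cloud(n,d); m=((Z[...,2]>47)&(Z[...,2]<95)&(np.hypot(*(Z[...,:2]-c0).transpose(2,0,1))<R)&(p.min(2)<256))
    w=Z[m][:,:2].astype(np.float32); (x,y),sz,_=bx=cv2.minAreaRect(w); q=cv2.boxPoints(bx); e=q[1]-q[0]
    return np.array([x,y]),wrap(np.arctan2(e[1],e[0])),sz
E
python3 - <<'E'
from h import *
for n in("top","scene"):
    p=cv2.imread(f"pics/{n}0.png")[:,:,::-1];d=np.load(f"pics/{n}0.npy")
    o,a,r=rails(n,p,d);print(n,"loader",o.round(1),a.round(3));print(r.round(2))
    for f in (rack(n,p),block(n,p,d,np.array([487,82]))):
        c,b,sz=f; print("rack",c.round(1),round(b,3),np.round(sz,1),"in loader",rot(-a,c-o).round(1),round(b-a,3))
E
```

```text
top loader [594.7  57.3] -0.291
[[ 6.8451e+02  1.0767e+02 -3.0000e-01  1.0580e+02  9.8800e+00]
 [ 6.3237e+02 -3.1200e+01 -2.9000e-01  8.5250e+01  1.0320e+01]]
rack [853.4 594.1] 0.1 [112.4 220.6] in loader [ 93.6 588.5] 0.392
rack [489.5  83.1] -0.373 [110.3  96.4] in loader [-108.2   -5.5] -0.082
scene loader [583.7  59. ] -0.281
[[ 6.6358e+02  1.1289e+02 -2.9000e-01  1.0368e+02  1.3000e+01]
 [ 6.3169e+02 -3.1880e+01 -2.7000e-01  8.2700e+01  1.2660e+01]]
rack [861.4 586.2] 0.093 [114.2 228.9] in loader [120.5 583.5] 0.375
rack [494.2  83. ] -0.38 [110.8  98.7] in loader [-92.7  -1.7] -0.099
```

```bash
sed -i 's/^    k,l,s,_=cv2.connectedComponentsWithStats(m); r=\[\]/    m=cv2.morphologyEx(m,cv2.MORPH_CLOSE,np.ones((7,7),np.uint8)); k,l,s,_=cv2.connectedComponentsWithStats(m); r=[]/; s/(g>105)&(sat<22)/(g>85)\&(sat<25)/; s/<150))/<130))/; s/^    m\[:, :\]=/    m[np.hypot(*(uv_of(n,np.array([540,65,82]))[0]-np.stack(np.meshgrid(np.arange(512),np.arange(384)),-1)).transpose(2,0,1))>60]=0; m=/' h.py
cat > est.py <<'E'
from h import *
for n in("top","scene"):
    p=cv2.imread(f"pics/{n}0.png")[:,:,::-1];d=np.load(f"pics/{n}0.npy")
    o,a,r=rails(n,p,d);print(n,"loader",o.round(1),a.round(3));print(r.round(2).tolist(), "gap",np.hypot(*(r[0]-r[1])[:2]).round(1),rot(-a,r[0,:2]-r[1,:2]).round(1))
    for f in (rack(n,p),block(n,p,d,np.array([487,82]))):
        c,b,sz=f; print("rack",c.round(1),round(b,3),np.round(sz,1),"in loader",rot(-a,c-o).round(1),round(b-a,3))
E
python3 est.py
```

```text
top loader [592.6  56.2] -0.267
[[682.51, 108.32, -0.25, 151.46, 14.38], [630.97, -31.06, -0.29, 132.08, 10.84]] gap 148.6 [ 12.9 148. ]
rack [490.5  84.4] -0.376 [90.9 74.7] in loader [-105.9    0.3] -0.109
rack [489.5  83.1] -0.373 [110.3  96.4] in loader [-106.5   -1.2] -0.106
scene loader [589.3  57.5] -0.29
[[673.3, 109.18, -0.29, 124.41, 14.68], [632.67, -32.13, -0.29, 127.26, 13.18]] gap 147.0 [ -1.4 147. ]
rack [492.2  83.4] -0.376 [92.8 80.3] in loader [-100.4   -2.9] -0.086
rack [494.2  83. ] -0.38 [110.8  98.7] in loader [-98.4  -2.7] -0.091
```

Heading about -0.290, loader origin about (589.5, 58.3). In loader coordinates the rack is at about (-103, -4) mm with yaw -0.085. I'll push its rear face with the two part-open fingers spread across the lane, so the push also squares it, and stop short of the lane to look.

```bash
cat >> h.py <<'E'
O=np.array([589.5,58.3]);A=-0.290
u=np.array([np.cos(A),np.sin(A)]);v=np.array([-u[1],u[0]])
def W(x,y,z): return np.r_[O+u*x+v*y,z]
def Rz(da=0,s=1):
    c,d=np.cos(A+da),np.sin(A+da); return np.array([[s*c,-s*d*-1*-1*-1 if False else s*d,0],[s*d,-s*c,0],[0,0,-1.]])
def look(tag):
    for n in("top","scene"):
        p,d=optics.grab_frame(n); cv2.imwrite(f"pics/{n}{tag}.png",p[:,:,::-1]); np.save(f"pics/{n}{tag}.npy",d)
        for nm,f in(("caps",rack(n,p)),):
            c,b,sz=f; print(n,nm,rot(-A,c-O).round(1),round(b-A,3),np.round(sz,1))
E
sed -i 's/^    c,d=np.cos(A+da).*/    c,d=np.cos(A+da),np.sin(A+da); return np.array([[s*c,s*d,0],[s*d,-s*c,0],[0,0,-1.]])/; s/^    b=p\[.*/    b=p.astype(int)/' h.py
python3 - <<'E'
from h import *
best=None
for s in(1,-1):
    q=ctrl.solve_ik(W(-187,-3,200),Rz(0,s)); print(s,q)
    if q is not None and (best is None or abs(q[5])<abs(best[1][5])): best=(s,q)
s=best[0]; print("s",s); open("s.txt","w").write(str(s))
ctrl.move_ptp(W(-187,-3,200),Rz(0,s)); ctrl.gripper_to(60)
st=sensors.read_state(); print(ctrl.tcp_to_tips,st["t"],st["grip_width"],st["force"],st["eef_pos"])
look("1")
E
```

```text
1 [ 5.50608447e-02 -9.43825725e-02  1.92932630e+00 -4.44089210e-16
  1.30664893e+00  1.91585717e+00]
-1 [ 5.50608447e-02 -9.43825725e-02  1.92932630e+00 -4.44089210e-16
  1.30664893e+00 -1.22573548e+00]
s -1
25.0 2.3917 60.002665327800614 [-0.4296509   0.36820218 -0.51140141] [409.43163805 109.17370854 199.99763281]
top caps [-103.5  -14.9] -0.08 [68.6 74.8]
scene caps [-99.9  -3.9] -0.077 [92.8 79.7]
```

Run:
```python
from h import *
print(ctrl.move_l(W(-187,-3,50),vel=120,threshold=6))
look("2"); print(sensors.read_state()["t"],sensors.read_state()["eef_pos"])
p=cv2.imread("pics/scene2.png")[120:280,200:370]; cv2.imwrite("pics/c2.png",cv2.resize(p,None,fx=3.5,fy=3.5,interpolation=cv2.INTER_CUBIC))
```

```text
False
top caps [-101.8   -3.5] -0.093 [91.4 74.2]
scene caps [-100.2   -3.9] -0.098 [93.2 80.6]
3.9917 [410.24142805 108.94542687  50.745013  ]
```

View pics/c2.png

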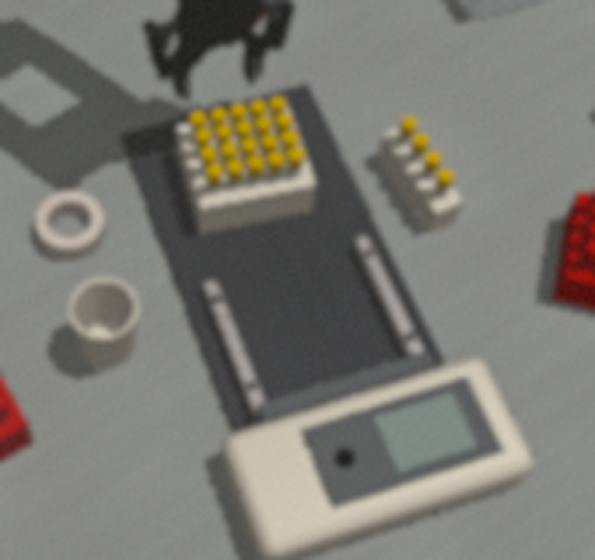

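The crop shows the two fingers behind the rack, with tips at crop (180,90) and (252,78), and nothing else near. Now the squaring push.

Run:
```python
from h import *
print(ctrl.move_l(W(-136,-3,50),vel=35)); st=sensors.read_state(); print(st["t"],rot(-A,st["eef_pos"][:2]-O),rot(-A,st["force"][:2]),st["force"][2])
look("3")
```

```text
False
5.6 [-143.02984914   -3.4916128 ] [-20.63486568  -0.8606868 ] 27.168796093141275
top caps [-87.7 -42.9] 0.232 [23.6 66.6]
scene caps [-90.8  -3.9] -0.053 [92.7 81.4]
```

Run:
```python
from h import *
st=sensors.read_state(); print(st["t"],st["eef_pos"],rot(-A,st["eef_pos"][:2]-O),rot(-A,st["force"][:2]),st["force"][2],st["wrist_torque"],st["grip_width"],st["eef_rot"].round(3).tolist())
a=cv2.imread("pics/scene3.png")[110:220,210:330]; b=cv2.imread("pics/top3.png")[130:240,160:280]
cv2.imwrite("pics/c3.png",cv2.resize(np.hstack([a,b]),None,fx=3.3,fy=3.3,interpolation=cv2.INTER_CUBIC))
```

```text
5.7 [451.44833865  95.84537212  50.29418061] [-143.02334169   -3.49855685] [-21.62454937  -0.82512115] 27.627642693140963 [ 0.59885352  3.19965242 -0.01464284] 60.10460621278946 [[-0.958, 0.286, -0.017], [0.286, 0.958, 0.002], [0.017, -0.003, -1.0]]
```

View pics/c3.png

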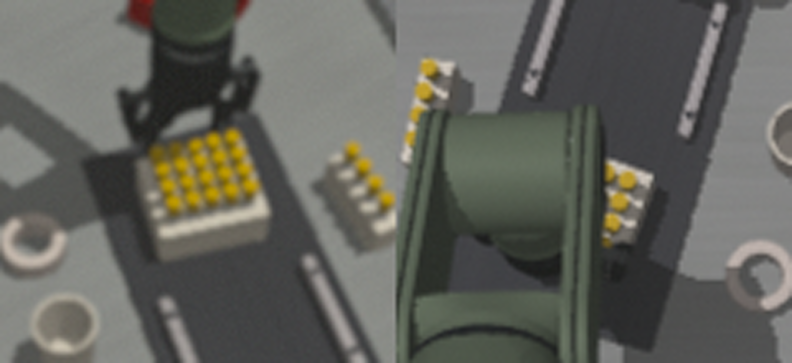

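The rack has squared up to some extent, but the push force (21 N) and the 27 N upward force are larger than expected. I'll check the geometry in the depth data before pushing on.

Run:
```python
from h import *
for n,tag in(("scene","2"),("scene","3"),("top","2")):
    p=cv2.imread(f"pics/{n}{tag}.png")[:,:,::-1].astype(int); d=np.load(f"pics/{n}{tag}.npy"); P=cloud(n,d)
    L=np.concatenate([(P[...,:2]-O)@np.c_[u,v],P[...,2:]],-1)
    w=(p.min(2)>110)&(abs(L[...,1])<75)&(L[...,0]<-30)&(L[...,0]>-200)
    t=w&(abs(L[...,2]-54)<4); print(n,tag,"top face pts",t.sum(),L[t].min(0).round(1),L[t].max(0).round(1),np.median(L[t][:,2]))
    k=(p.max(2)<50)&(abs(L[...,1])<75)&(L[...,0]<-100)&(L[...,0]>-260)&(L[...,2]>14)
    for z0 in range(14,125,12):
        q=L[k&(L[...,2]>=z0)&(L[...,2]<z0+12)]
        if len(q)>3: print(z0,len(q),"x",np.percentile(q[:,0],[2,98]).round(0),"y",np.percentile(q[:,1],[2,98]).round(0))
```

```text
scene 2 top face pts 205 [-175.2  -61.1   50. ] [-47.8  50.   57.7] 53.5622113392087
74 4 x [-182. -178.] y [-43.  28.]
86 8 x [-183. -174.] y [-47.  31.]
98 43 x [-193. -171.] y [-51.  52.]
110 35 x [-192. -169.] y [-62.  54.]
122 40 x [-190. -167.] y [-64.  54.]
scene 3 top face pts 183 [-107.9  -60.5   50. ] [-38.9  52.   58. ] 53.57283703527638
74 5 x [-142. -137.] y [-47.  28.]
86 7 x [-140. -130.] y [-51.  27.]
98 51 x [-148. -127.] y [-57.  51.]
110 31 x [-148. -123.] y [-63.  52.]
122 49 x [-146. -121.] y [-66.  53.]
top 2 top face pts 211 [-154.4  -61.4   50.1] [-51.1  48.6  58. ] 54.27090248353625
98 7 x [-199. -176.] y [-55. -42.]
110 5 x [-199. -192.] y [-63. -47.]
```

Run:
```python
from h import *
def rep(m):
    st=sensors.read_state(); print(m,round(st["t"],2),rot(-A,st["eef_pos"][:2]-O).round(1),st["eef_pos"][2].round(2),"F",rot(-A,st["force"][:2]).round(1),st["force"][2].round(1))
ctrl.move_l(W(-175,-3,50),vel=80); ctrl.hold(.3); rep("back"); look("4")
r=ctrl.move_l(W(-136,-3,50),vel=25,threshold=2); rep(r); look("5")
```

```text
back 6.63 [-174.5   -3. ] 50.05 F [-0.9  0.5] 0.5
top caps [-92.5  -3.6] -0.074 [90.1 74.4]
scene caps [-91.2  -3.9] -0.053 [92.7 82.3]
True 7.73 [-149.2   -2.9] 50.22 F [0.3 0. ] 4.5
top caps [-90.1 -42.4] 0.294 [72.3 28.4]
scene caps [-90.8  -3.9] -0.053 [92.7 81.4]
```

The first contact is purely vertical and comes at TCP x = -149. That means the gripper body or knuckles ride on the rack before the fingers push its face. I'll retreat and tilt the tool 0.3 rad, so the fingertips lead low on the rear face and the body leans clear.

```bash
cat >> h.py <<'E'
def Rt(t=0.3,da=0):
    U=np.r_[np.cos(A+da),np.sin(A+da),0];V=np.array([-U[1],U[0],0]);e=np.array([0,0,1.])
    z=np.sin(t)*U-np.cos(t)*e; return np.c_[np.cross(V,z),V,z]
def rep(m):
    st=sensors.read_state(); print(m,round(st["t"],2),rot(-A,st["eef_pos"][:2]-O).round(1),st["eef_pos"][2].round(2),"F",rot(-A,st["force"][:2]).round(1),st["force"][2].round(1))
E
python3 - <<'E'
from h import *
print([ctrl.solve_ik(W(x,-3,45),Rt()) is not None for x in(-190,-100,25)])
ctrl.move_l(W(-188,-3,70),vel=100); ctrl.move_l(W(-188,-3,45),rot=Rt(),vel=50); ctrl.hold(.3); rep("tilted"); look("6")
r=ctrl.move_l(W(-140,-3,45),vel=25,threshold=2); rep(r); look("7")
a=cv2.imread("pics/scene7.png")[100:220,210:340]
cv2.imwrite("pics/c7.png",cv2.resize(a,None,fx=4,fy=4,interpolation=cv2.INTER_CUBIC))
E
```

```text
[True, True, True]
tilted 9.36 [-186.9   -2.8] 45.54 F [0.4 0.8] 0.2
top caps [-92.6  -3.1] -0.074 [90.9 74.8]
scene caps [-91.2  -3.9] -0.053 [92.7 82.3]
True 10.86 [-149.8   -3.5] 44.36 F [-0.1  0.4] 0.1
top caps [-91.6  -2.8] -0.05 [91.4 74.6]
scene caps [-89.6  -3.8] -0.052 [92.5 81.9]
```

View pics/c7.png

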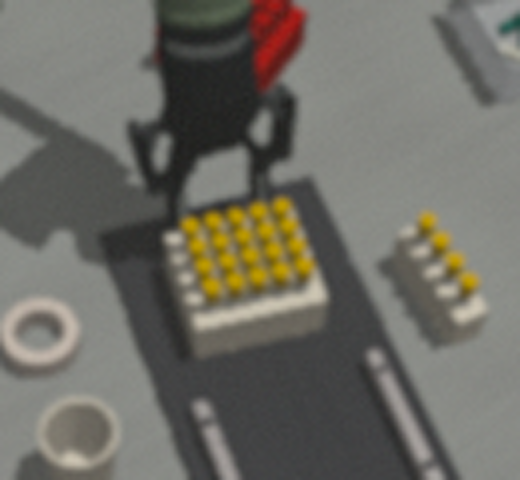

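The crop shows the fingertips at the rear face with the gripper body clear of the caps. Contact was light and the rack moved about 1.5 mm. I'll keep pushing and watch the force.

Run:
```python
from h import *
r=ctrl.move_l(W(-128,-3,45),vel=25,threshold=15); rep(r); look("8")
```

```text
False 12.0 [-128.   -3.] 44.97 F [-1.8  0.2] -0.7
top caps [-71.8   1.3] -0.003 [90.5 74.6]
scene caps [-70.8   0.3] -0.013 [92.  82.3]
```

The rack is now square (yaw about -0.01) and centred (y about +1), at 2 N of push. On into the lane, with a check halfway.

Run:
```python
from h import *
r=ctrl.move_l(W(-85,-3,45),vel=30,threshold=12); rep(r); look("9")
p=cv2.imread("pics/top9.png")[80:240,160:300]; cv2.imwrite("pics/c9.png",cv2.resize(p,None,fx=3.7,fy=3.7,interpolation=cv2.INTER_CUBIC))
```

```text
False 13.68 [-85.  -3.] 45.03 F [-1.7 -0.6] -1.3
top caps [-28.8   0.8] 0.0 [90.3 74.6]
scene caps [-28.1  -0.2] 0.015 [92.8 80.6]
```

View pics/c9.png

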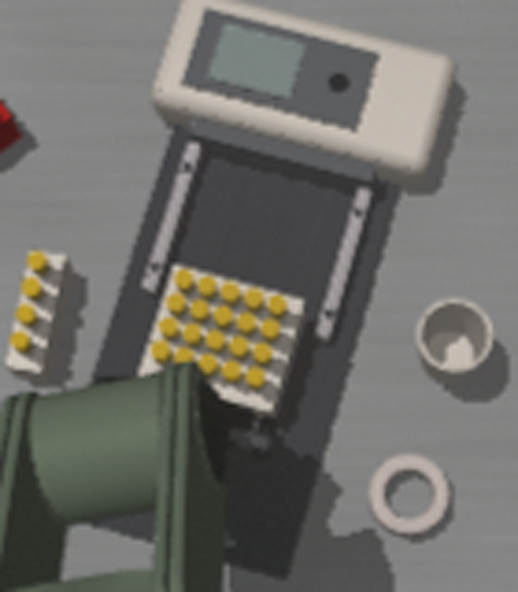

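The rack's front is at the mouth, centred, with about equal gaps to both rails: crop (160→175, 268) on the left and (303→318, 325) on the right. Continuing.

Run:
```python
from h import *
for x,t in((-45,"a"),(10,"b")):
    r=ctrl.move_l(W(x,-3,45),vel=35,threshold=12); rep(r); look(t)
r=ctrl.move_l(W(35,-3,45),vel=12,threshold=5); rep(r); look("c")
```

```text
False 15.07 [-44.6  -2.9] 45.33 F [-0.6  0.1] -0.1
top caps [11.6  1.1] -0.007 [90.9 75.5]
scene caps [12.   0.4] 0.012 [92.8 80.5]
True 15.55 [-44.4  -2.9] 45.02 F [-3.1  0.9] 5.9
top caps [11.6  1.1] -0.007 [90.9 75.5]
scene caps [12.4  0.1] -0.011 [92.8 80.6]
True 16.52 [-44.4  -2.9] 45.07 F [-2.2  0.3] 5.8
top caps [11.6  1.1] -0.007 [90.9 75.5]
scene caps [12.4  0.1] -0.011 [92.8 80.6]
```

Run:
```python
from h import *
rep("now"); st=sensors.read_state(); print(st["wrist_torque"].round(2),st["tau"].round(1),st["eef_rot"].round(3).tolist(),st["grip_width"])
a=cv2.imread("pics/scenec.png")[110:260,210:350]; b=cv2.imread("pics/topc.png")[80:230,160:300]
cv2.imwrite("pics/cc.png",cv2.resize(np.hstack([a,b]),None,fx=2.85,fy=2.85,interpolation=cv2.INTER_CUBIC))
```

```text
now 16.62 [-44.5  -2.9] 45.02 F [-3.2 -0.5] 4.9
[0.04 0.2  0.  ] [ -0.3 -31.4 -21.3  -0.3  -1.2   0. ] [[-0.918, 0.287, 0.275], [0.274, 0.958, -0.084], [-0.288, -0.002, -0.958]] 59.93154735424145
```

View pics/cc.png

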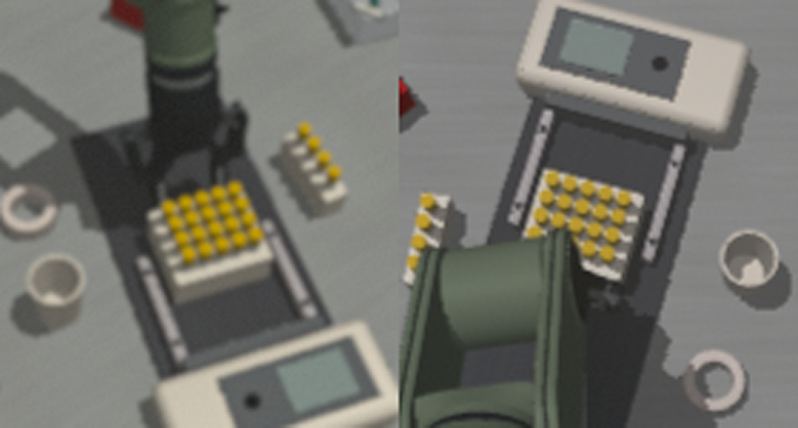

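The rack is still centred and square with clear gaps at both rails. The stop was only a small force trip (3 N along the lane, 5 N vertical). I'll continue with a higher threshold.

Run:
```python
from h import *
r=ctrl.move_l(W(-34,-3,45.5),vel=25,threshold=25); rep(r); look("d")
```

```text
False 17.27 [-33.8  -2.9] 45.55 F [-1.9  0.2] 0.3
top caps [21.9  1.1] -0.009 [90.9 75.8]
scene caps [22.7  0.4] -0.012 [92.5 81. ]
```

Run:
```python
from h import *
r=ctrl.move_l(W(12,-3,46),vel=30,threshold=25); rep(r); look("e")
if not r:
    r=ctrl.move_l(W(36,-3,46),vel=10,threshold=9); rep(r); look("f")
```

```text
False 19.05 [12.2 -3. ] 46.15 F [-1.5  0.3] -0.5
top caps [68.3  0.1] -0.009 [90.  76.1]
scene caps [67.9 -1.2] 0.022 [92.8 80.4]
True 20.77 [28.9 -3. ] 45.85 F [-2.2 -0.1] 5.0
top caps [84.8  0. ] -0.007 [89.9 74.5]
scene caps [85.2 -0.4] -0.013 [91.4 79.7]
```

Run:
```python
from h import *
r=ctrl.move_l(W(34,-3,46),vel=10,threshold=14); rep(r); look("g")
```

```text
True 21.45 [27.7 -3.3] 43.94 F [0.1 0.3] 0.2
top caps [84.8 -0.2] -0.007 [90.2 74.5]
scene caps [85.3 -0.7] 0.0 [92.3 80. ]
```

The rack stops moving at x of about 85 in both views, and force rises against the stop. Now I'll retreat and check.

Run:
```python
from h import *
ctrl.move_l(W(-40,-3,50),vel=100); ctrl.move_l(W(-70,-3,200),vel=150); ctrl.move_l(W(-230,-3,220),vel=200); ctrl.hold(.3); rep("clear"); look("h")
p,d=optics.grab_frame("top"); c,b,sz=block("top",p,d,O+u*80,78); print("block",rot(-A,c-O).round(1),round(b-A,3),np.round(sz,1))
cv2.imwrite("pics/ch.png",cv2.resize(p[80:200,170:300,::-1],None,fx=4.5,fy=4.5,interpolation=cv2.INTER_CUBIC))
for k in("2","h"):
    L=cloud("top",np.load(f"pics/top{k}.npy")); print(k,[L[y,x].round(0).tolist() for x,y in((170,164),(271,213),(283,165))])
```

```text
clear 24.81 [-229.6   -3.1] 219.81 F [ 0.7 -0.1] 0.1
top caps [84.2  0. ] -0.007 [89.8 75.7]
scene caps [85.3 -0.9] -0.007 [92.4 79.8]
block [95.8  0.5] 0.012 [113.5 122.3]
2 [[588.0, 216.0, 39.0], [443.0, -84.0, -0.0], [580.0, -121.0, 43.0]]
h [[588.0, 216.0, 39.0], [443.0, -84.0, 0.0], [581.0, -121.0, 39.0]]
```

View pics/ch.png

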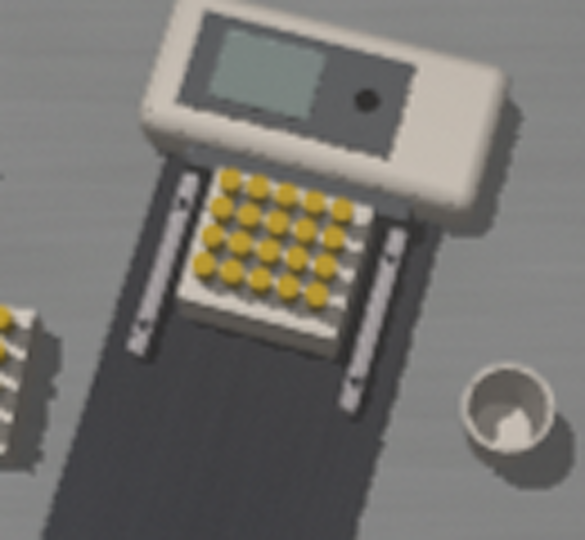

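The final crop shows the rack square between the rails with clear gaps on both sides, roughly (200→215, 180) and (370→385, 235). Its front edge is against the stop bar. The bystanders are unmoved and the arm is clear, so I'm handing in.

```bash
python3 -c "
from plant import ctrl
ctrl.finish_job()"
```

```text
the job is handed in; nothing more can be done
```

The rack is pushed home against the stop, and I handed the job in with the arm clear of it. The clock stood at about 25 s of the 54 s allowed. I pushed on its rear face with both fingertips, the tool tilted 0.3 rad. The hand-in reports no verdict.

**Final position:** with the arm clear, the yellow caps put the rack at x = 84.2 mm (top camera) and 85.3 mm (scene camera), against 85 for home. Sideways it was between 0 and -0.9 mm, with yaw about -0.01 rad. Gaps were visible at both rails. The small rack and the beaker read the same as before the push, and I saw nothing else moved.

**What went wrong or disagreed:**
- **First push:** the first push, with the tool upright, pressed down on the rack with about 27 N while pushing with about 21 N. I took this to be the gripper body or knuckles riding on it, backed off and tilted the tool; I did not confirm the cause.
- **Force trips:** the push tripped the force limit twice partway down the lane with nothing in the way, probably from friction.
- **Contact with the stop:** force trips alone were therefore not proof of it. I relied on the rack not moving under a last, firmer push and on both cameras' positions, which are good to about 2 mm.
- **Final depth outline:** this check was unusable, because the outline merged with the reader housing (it gave x = 95.8 and a size of 113 x 122 mm). I disregarded it.

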